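Tap home the stoppers of three glaze jars, shortest to tallest

ROBOT

A 7-joint arm with a two-finger parallel gripper is mounted at the origin on a cart in front of the work surface, level with it; the furniture and walls round the work are solid. World frame = base frame: x ahead of the robot, y to its left, z up, the work surface at z = 0. Lengths are in m, angles in rad, forces in N, time in s.
With the tool pointing down it reaches from about 0.4 to 0.85 m from the base axis. Payload 4.5 kg.
Tool frame: the origin (TCP) lies where the fingers leave the gripper's body, on its centre line; the fingertips stand 64 mm ahead of it and the grasp point (between the pads) lies 45 mm ahead of it; z points along the fingers, y is the line along which they close (so a half turn about z gives the same grasp; the last joint's range is limited). The gripper opens to 88 mm and grips with 3 to 60 N. Pads are 18 mm wide; open, the fingers measure 123 mm over their backs; the gripper's body (75 mm by 187 mm) begins 45 mm behind the grasp point.
Start: joints at [1.238, 0.689, -0.195, 1.565, 0.157, 0.902, -0.215], TCP at [0.224, -0.583, 0.303] pointing down, gripper open.
Joint ranges: [-3.01, 3.01], [-0.46, 2.08], [-1.47, 1.51], [0.13, 2.56], [-1, 4.14], [0.04, 2.09], [-2.66, 2.66]. Speed limits (rad/s): [2.57, 2.57, 3.14, 3.14, 3.14, 3.14, 3.14].

INTERFACE

Orientations are given as a unit quaternion [x, y, z, w].
In Python, from plant import r gives the robot as it stands.
- The arm moves only by the tool play_rows, never from a script. Its arguments are lists of equal length, an entry for each row: "translation": the shift along the tool's x, y, z in m, a list of three; "delta_rot": the turn, a rotation vector about the tool's x, y, z in degrees, a list of three; "grip": the opening, from -1 (shut) to 1 (fully open). In form: {"translation": [[x, y, z], ...], "delta_rot": [[rx, ry, rz], ...], "grip": [grip, ...]}. A call has 1 to 20 rows; each row shifts and turns the commanded pose from where the row before left it, along the tool's axes as they then stand; what a row does not reach is not made up. A row lasts 1/8 s, in which the tool goes at most 62.5 mm and 10.7 degrees, less where a joint would pass 70% of its speed; a pose out of reach is approached as far as the arm can. A call with a gripper value outside its range is refused whole. The fingers move at their own pace and stop on an object; "squeeze" is the grip in N (left out, the last holds). Time passes only in rows, so rows that do not move let the fingers close. It gives the time, the measured TCP pose, the force, the opening and the grip force at its end, in the units of the state.
- r.get_state(): the state, without advancing time (a new reading comes with each control period).
- r.snapshot(name): name is "scene" or "top" or "wrist"; returns the picture (384x512x3 uint8, blue, green, red); there is no depth.
- r.get_calibration(name): a dict with "intrinsics" (3x3 intrinsics, pixels), "eye" and "rotation" of the camera in the world. Camera axes: x right, y up, looking along -z (the intrinsics and any distortion apply to the point x, -y, -z); pixel columns grow to the right and rows downward; lengths in m; the calibration is good to about 2 mm. The wrist camera is an equidistant fisheye: a pixel r from the principal point sees the ray r / f radians off the axis. A picture is of the moment at which its call begins: read the wrist's pose just before it. get_calibration takes no time and is no camera call; for the wrist camera it gives the pose at the moment of the call.
- r.finish_job(): hands the job in; it is judged then, once.
Trained networks look in the newest picture that a camera, given by its name, has taken for a name from the list of things; names that differ only in an ending like _2 or _b are one class to them, and where a whole thing is asked for, a point or a joint stands for the part that bears it (a point fixed in the world has none). Each returns a list of dicts, best first, with "confidence" (0 to 1); they miss things now and then, are a little off and sometimes report something else, mostly with a low value. They report only what shows in the picture. A call takes as long as a camera call. They do not tell look-alikes from the thing itself.
- r.look_for(camera, target): "point" ([x, y, z] in m, in world coordinates, good to about 4 mm: the middle of the surface that is visible of it).
- r.silhouettes(camera, target): "pixels" (384x512 bool, what is visible of it).
The state is a dict: "clock": time; "q": joint angles; "qd": joint speeds; "joint_torque": joint torques, N m; "tool_pos": TCP position; "eef_rot": TCP orientation; "contact_force": force on the tool from outside, world axes, zero at the start; "moment": the same for the moment, N m; "opening": opening from 0.0 (shut) to 1.0 (fully open); "finger_force": force on a finger pad.
Only numpy, scipy, OpenCV 4.12 (cv2) and the standard library are available. Lean on these libraries where they do the work, as an engineer would, in place of code of your own. Each camera call takes 0.05 s, during which the arm holds its last target. There are 200 camera calls.

TASK

The cork stoppers of the three white glaze-sample jars are standing proud. Tap each one fully home on its rubber pad with the fingertips, lightly and in this order: first the lowest jar, then the middle one, last the tallest. Pick nothing up, leave the jars standing where they are and leave the other things alone.

Things in the scene. Friction and masses are not known exactly. Their poses are not given: they have to be found in the camera images.
- low_jar: the low one of three loose white stoneware glaze-sample jars, round, 76 mm across and 42 mm high to its rim (about 0.45 kg, filled), with a cork stopper; origin at the centre of its underside, z up
- low_pad_top (a point): centre of the flat top of the round dark rubber push pad (58 mm across, 7 mm high) in the middle of the low jar's stopper; 55 mm above the jar's underside when the stopper is home and the pad free. The pad is springy: it gives 1 mm for each 3.5 N, up to 5 mm, and comes back
- low_stopper (a joint): how far the low jar's stopper is pushed in, m: 0 to 0.002 at the start, 0.008 home. The stopper is a cork disc, 72 mm across, 6 mm thick, up to 8 mm clear of the rim; home, it rests on the rim. It slides straight down against about 2.5 N of friction, stays where it is left and does not come out
- middle_jar: the middle one of three loose white stoneware glaze-sample jars, round, 62 mm across and 60 mm high to its rim (about 0.45 kg, filled), with a cork stopper; origin at the centre of its underside, z up
- middle_pad_top (a point): centre of the flat top of the round dark rubber push pad (44 mm across, 7 mm high) in the middle of the middle jar's stopper; 73 mm above the jar's underside when the stopper is home and the pad free. The pad is springy: it gives 1 mm for each 3.5 N, up to 5 mm, and comes back
- middle_stopper (a joint): how far the middle jar's stopper is pushed in, m: 0 to 0.002 at the start, 0.008 home. The stopper is a cork disc, 58 mm across, 6 mm thick, up to 8 mm clear of the rim; home, it rests on the rim. It slides straight down against about 2.5 N of friction, stays where it is left and does not come out
- tall_jar: the tall one of three loose white stoneware glaze-sample jars, round, 48 mm across and 78 mm high to its rim (about 0.45 kg, filled), with a cork stopper; origin at the centre of its underside, z up
- tall_pad_top (a point): centre of the flat top of the round dark rubber push pad (30 mm across, 7 mm high) in the middle of the tall jar's stopper; 91 mm above the jar's underside when the stopper is home and the pad free. The pad is springy: it gives 1 mm for each 3.5 N, up to 5 mm, and comes back
- tall_stopper (a joint): how far the tall jar's stopper is pushed in, m: 0 to 0.002 at the start, 0.008 home. The stopper is a cork disc, 44 mm across, 6 mm thick, up to 8 mm clear of the rim; home, it rests on the rim. It slides straight down against about 2.5 N of friction, stays where it is left and does not come out
- yoghurt_pot: bystander: printed plastic dairy pot, 72 mm across and 72 mm high, loose; origin at the centre of its underside
- tape: bystander: roll of masking tape lying flat, 83 mm across and 19 mm high, loose; origin at the centre of its underside
- rib: bystander: flat wooden throwing rib, 45 x 91 x 8 mm, loose; origin at the centre of its underside
There are look-alikes about, which are no part of the job. What is shaped like the tall_jar but orange or yellow is not meant.

How it is judged:
By the outcome, as a careful person would: the job done as asked, in the order asked, and still so for the second after the job is handed in, with the robot touching nothing.
It also fails if it takes over 42 s, if anything falls off the work surface, if the arm or the gripper's body presses on something with over 40 N, if the wrist force passes 120 N, or if a joint passes its speed limit or range.

## Working session

There is one attempt and no reset: what is moved stays moved. The work goes in short steps, Python scripts to look and compute and a tool call to move; the robot and the scene stay as the last step left them, time stands still between calls to the robot, and variables do not carry over. Pictures are saved under pics/ and viewed, at most 10 in all, crops included, and the job is handed in when it is done.

Besides the shell and the picture viewer there is one more tool, called as a command line: name --argument value ..., lists and objects as JSON in quotes. play_rows: Moves the arm, as the interface text tells. Its arguments: {"type":"object","properties":{"translation":{"type":"array","items":{"type":"array","items":{"type":"number"}}},"delta_rot":{"type":"array","items":{"type":"array","items":{"type":"number"}}},"grip":{"type":"array","items":{"type":"number"}},"squeeze":{"type":"number"}},"required":["translation","delta_rot","grip"]}

```bash
mkdir -p pics; cat > h.py <<'E'
import numpy as np, cv2
from plant import r
E
python3 - <<'E'
from h import *
s=r.get_state(); print(s['clock'],s['tool_pos'],s['eef_rot'],s['opening'],s['contact_force'])
ims=[r.snapshot(n) for n in('scene','top')]
for n,i in zip(('scene','top'),ims): cv2.imwrite(f'pics/{n}0.png',i)
for n in('scene','top'):
  c=r.get_calibration(n); print(n,{k:np.round(v,4).tolist() if not isinstance(v,str) else v for k,v in c.items()})
  for t in('low_pad_top','middle_pad_top','tall_pad_top','low_jar','middle_jar','tall_jar','yoghurt_pot'):
    print(t,[(np.round(d['point'],3).tolist(),round(d['confidence'],2)) for d in r.look_for(n,t)])
E
```

```text
0.0 [ 0.2239369  -0.58297339  0.30194269] [ 9.83221460e-01  1.82413815e-01 -2.13306856e-04 -8.45629098e-04] 0.9975635116531413 [-0.41072792  0.35386455  0.04667385]
scene {'intrinsics': [[388.2536, 0.0, 262.2609], [0.0, 388.2536, 197.7234], [0.0, 0.0, 1.0]], 'eye': [0.0611, 0.088, 0.6453], 'rotation': [-0.1745, 0.3844, 0.8244, -0.3772]}
low_pad_top [([0.492, -0.466, 0.066], 0.69)]
middle_pad_top [([0.553, -0.343, 0.081], 0.7)]
tall_pad_top [([0.434, -0.212, 0.102], 0.65), ([0.444, -0.294, 0.099], 0.57), ([0.525, -0.224, 0.098], 0.46)]
low_jar [([0.478, -0.454, 0.052], 0.55)]
middle_jar []
tall_jar [([0.516, -0.216, 0.066], 0.86), ([0.434, -0.286, 0.067], 0.64)]
yoghurt_pot [([0.632, -0.225, 0.072], 0.7), ([0.52, -0.223, 0.092], 0.65)]
top {'intrinsics': [[348.4994, 0.0, 257.0729], [0.0, 348.4994, 187.6429], [0.0, 0.0, 1.0]], 'eye': [0.3762, -0.3247, 0.9096], 'rotation': [0.0517, -0.0847, -0.7025, 0.7047]}
low_pad_top [([0.495, -0.47, 0.062], 0.77)]
middle_pad_top [([0.552, -0.351, 0.079], 0.49)]
tall_pad_top [([0.438, -0.216, 0.099], 0.59), ([0.45, -0.3, 0.095], 0.45)]
low_jar [([0.489, -0.466, 0.059], 0.84)]
middle_jar [([0.55, -0.349, 0.075], 0.78), ([0.53, -0.226, 0.092], 0.48), ([0.492, -0.471, 0.061], 0.3), ([0.622, -0.491, 0.012], 0.23)]
tall_jar [([0.442, -0.298, 0.09], 0.67), ([0.436, -0.221, 0.091], 0.58)]
yoghurt_pot [([0.64, -0.239, 0.07], 0.79)]
```

View pics/scene0.png

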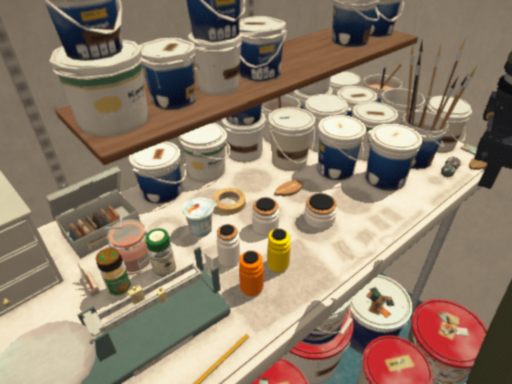

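View pics/top0.png

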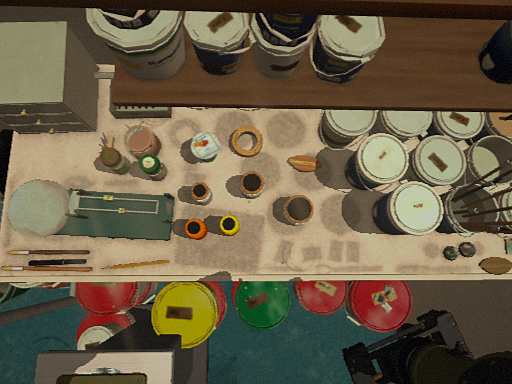

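Three tall-shaped jars are candidates. They are white at scene (228,243) / top (200,190), orange at scene (251,272) / top (196,229), and yellow at scene (279,250) / top (229,225). Only the white one fits the description. The low jar is at top (298,209) and the middle jar at top (252,184). Next I triangulate the pads and the shelf corner, and make one enlarged crop.

```bash
cat >> h.py <<'E'
from scipy.spatial.transform import Rotation as R
def ray(n,u,v):
  c=r.get_calibration(n); K=np.array(c['intrinsics']); q=np.array(c['rotation'])
  M=R.from_quat(q).as_matrix() if q.size==4 else q
  d=M@np.array([(u-K[0,2])/K[0,0],-(v-K[1,2])/K[1,1],-1]); return np.array(c['eye']),d/np.linalg.norm(d)
def tri(a,b):
  A=np.zeros((3,3));y=np.zeros(3);rs=[ray('scene',*a),ray('top',*b)]
  for e,d in rs:
    P=np.eye(3)-np.outer(d,d);A+=P;y+=P@e
  p=np.linalg.solve(A,y); return p,[np.linalg.norm(np.cross(p-e,d)) for e,d in rs]
def atz(n,u,v,z):
  e,d=ray(n,u,v); return e+d*(z-e[2])/d[2]
E
python3 - <<'E'
from h import *
S=cv2.imread('pics/scene0.png');T=cv2.imread('pics/top0.png')
def dark(im,u,v,w):
  m=(im.max(2)<70).astype(np.uint8); m[:v-w]=0;m[v+w:]=0;m[:,:u-w]=0;m[:,u+w:]=0
  n,l,st,ce=cv2.connectedComponentsWithStats(m); k=1+st[1:,4].argmax(); return ce[k],st[k]
for n,a,b,h,w in(('low',(320,202),(298,209),.061,16),('mid',(265,205),(252,184),.079,13),('tall',(227,231),(200,190),.097,10)):
  (ca,sa),(cb,sb)=dark(S,*a,w),dark(T,*b,w)
  p,e=tri(ca,cb); print(n,ca.round(1),sa,cb.round(1),sb,p.round(4),np.round(e,4),atz('scene',*ca,h).round(4),atz('top',*cb,h).round(4))
print('shelf',tri((103,160),(112,107)), tri((418,40),(512,110)))
print('buckets',tri((397,140),(415,200)),tri((343,130),(383,160)))
cv2.imwrite('pics/crop.png',np.hstack([cv2.resize(S[180:305,190:350],None,fx=2.4,fy=2.4,interpolation=2),cv2.resize(T[140:265,170:330],None,fx=2.4,fy=2.4,interpolation=2)]))
E
```

```text
low [321.  201.5] [310 194  23  16 271] [293.2 210.9] [287 200  16  20 145] [ 0.4823 -0.4535  0.0686] [0.0017 0.0017] [ 0.4865 -0.4617  0.061 ] [ 0.4846 -0.4537  0.061 ]
mid [265.1 204.1] [257 199  17  12 159] [251.4 182.1] [243 174  18  17 237] [ 0.5545 -0.3498  0.0719] [0.0005 0.0005] [ 0.5487 -0.3442  0.079 ] [ 0.5526 -0.3499  0.079 ]
tall [226.4 229.9] [221 226  12   9  91] [199.  190.3] [193 185  13  12 118] [ 0.5299 -0.2246  0.0898] [0.0008 0.0008] [ 0.5244 -0.2201  0.097 ] [ 0.528 -0.226  0.097]
shelf (array([ 0.66290945, -0.07034434,  0.25974292]), [np.float64(0.0018214821832054308), np.float64(0.0018214821832054245)]) (array([ 0.60494373, -0.8517509 ,  0.31894135]), [np.float64(0.044021134416869924), np.float64(0.044021134416870035)])
buckets (array([ 0.49791334, -0.74451464,  0.10806899]), [np.float64(0.009897632929545194), np.float64(0.009897632929545085)]) (array([ 0.59942385, -0.66124987,  0.12408278]), [np.float64(0.00017565669389280213), np.float64(0.0001756566938928113)])
```

View pics/crop.png

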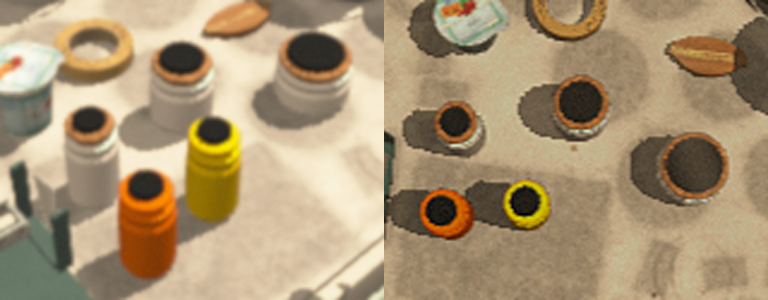

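The crop confirms the white tall jar, at crop left (92,125) and crop right (457,125), standing apart from the orange and yellow ones. All three pads show clearly. Now I'll close the fingers, square the tool up, and go over the low jar.

play_rows --translation '[[0, 0, 0], [0, 0, 0], [0, 0, 0], [0.04, -0.018, 0], [0.04, -0.018, 0], [0.04, -0.018, 0], [0.04, -0.018, 0], [0.04, -0.018, 0.02], [0.04, -0.018, 0.03], [0.025, -0.008, 0.03], [0, 0, 0.02], [0, 0, 0]]' --delta_rot '[[0, 0, 7], [0, 0, 7], [0, 0, 7], [0, 0, 0], [0, 0, 0], [0, 0, 0], [0, 0, 0], [0, 0, 0], [0, 0, 0], [0, 0, 0], [0, 0, 0], [0, 0, 0]]' --grip '[-1, -1, -1, -1, -1, -1, -1, -1, -1, -1, -1, -1]' --squeeze 5

```text
clock: 2.3
tool_pos: [0.4885, -0.4664, 0.2009]
eef_rot: [1.0, 0.001, -0.002, -0.001]
contact_force: [0.4, 0.2, 0.4]
opening: 0.005
finger_force: 0.0
```

```bash
python3 - <<'E'
from h import *
s=r.get_state();print(s['tool_pos'],s['contact_force'],s['opening'])
w=r.snapshot('wrist');cv2.imwrite('pics/w1.png',w)
for t in('low_pad_top','middle_pad_top','tall_pad_top'):
  print(t,[(np.round(d['point'],3).tolist(),round(d['confidence'],2)) for d in r.look_for('wrist',t)])
t=r.snapshot('scene');cv2.imwrite('pics/s1.png',t[90:320,150:450])
E
```

```text
[ 0.48853731 -0.46641617  0.20094046] [0.41702757 0.1836197  0.40650877] 0.005119709308991999
low_pad_top [([0.49, -0.467, 0.061], 0.88)]
middle_pad_top [([0.553, -0.354, 0.08], 0.79)]
tall_pad_top [([0.452, -0.297, 0.1], 0.87), ([0.452, -0.218, 0.101], 0.69), ([0.526, -0.239, 0.097], 0.5)]
```

View pics/w1.png

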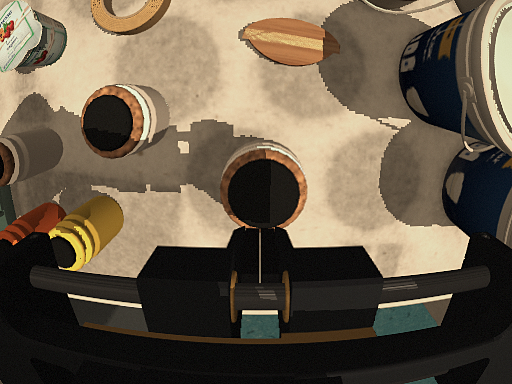

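View pics/s1.png

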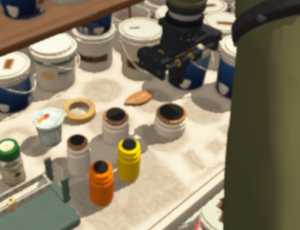

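The wrist picture shows the low pad at (265,190), right in front of the closed tips, and the paths down are clear. I'll descend.

play_rows --translation '[[0.001, 0, 0.03], [0, 0, 0.03], [0, 0, 0.01], [0, 0, 0.002], [0, 0, 0.002], [0, 0, 0.002], [0, 0, 0.002], [0, 0, 0.0015], [0, 0, 0.001], [0, 0, 0]]' --delta_rot '[[0, 0, 0], [0, 0, 0], [0, 0, 0], [0, 0, 0], [0, 0, 0], [0, 0, 0], [0, 0, 0], [0, 0, 0], [0, 0, 0], [0, 0, 0]]' --grip '[-1, -1, -1, -1, -1, -1, -1, -1, -1, -1]'

```text
clock: 3.8
tool_pos: [0.4904, -0.4677, 0.1225]
eef_rot: [1.0, 0.0, 0.0, 0.0]
contact_force: [0.4, -1.2, 2.5]
opening: 0.001
finger_force: 1.2
```

play_rows --translation '[[0, 0, 0.001], [0, 0, 0.001], [0, 0, 0.001], [0, 0, 0.001], [0, 0, 0]]' --delta_rot '[[0, 0, 0], [0, 0, 0], [0, 0, 0], [0, 0, 0], [0, 0, 0]]' --grip '[-1, -1, -1, -1, -1]'

```text
clock: 4.42
tool_pos: [0.4904, -0.4676, 0.1185]
eef_rot: [1.0, 0.0, 0.0, 0.0]
contact_force: [1.5, -1.2, 5.1]
opening: 0.007
finger_force: 1.8
```

play_rows --translation '[[0, 0, 0.001], [0, 0, 0], [0, 0, 0]]' --delta_rot '[[0, 0, 0], [0, 0, 0], [0, 0, 0]]' --grip '[-1, -1, -1]'

```text
clock: 4.8
tool_pos: [0.4904, -0.4676, 0.1178]
eef_rot: [1.0, 0.0, 0.0, 0.0]
contact_force: [1.1, -1.1, 5.8]
opening: 0.006
finger_force: 2.9
```

play_rows --translation '[[0, 0, 0.001], [0, 0, 0], [0, 0, 0]]' --delta_rot '[[0, 0, 0], [0, 0, 0], [0, 0, 0]]' --grip '[-1, -1, -1]'

```text
clock: 5.18
tool_pos: [0.4904, -0.4676, 0.1171]
eef_rot: [1.0, 0.0, 0.0, 0.0]
contact_force: [0.7, 0.4, 7.6]
opening: 0.007
finger_force: 4.0
```

The force rises with depth at about the pad's stiffness, so the low stopper is home. Next is the middle jar.

play_rows --translation '[[0, 0, -0.01], [0, 0, -0.03], [0, 0, -0.04], [0.02, -0.04, 0], [0.02, -0.04, 0], [0.021, -0.039, 0], [0, 0, 0], [0, 0, 0]]' --delta_rot '[[0, 0, 0], [0, 0, 0], [0, 0, 0], [0, 0, 0], [0, 0, 0], [0, 0, 0], [0, 0, 0], [0, 0, 0]]' --grip '[-1, -1, -1, -1, -1, -1, -1, -1]'

```text
clock: 6.18
tool_pos: [0.5499, -0.3488, 0.1958]
eef_rot: [1.0, -0.0, -0.001, 0.0]
contact_force: [-1.2, -0.2, -0.5]
opening: 0.005
finger_force: 0.0
```

```bash
python3 - <<'E'
from h import *
s=r.get_state();print(s['tool_pos'],s['contact_force'])
w=r.snapshot('wrist');cv2.imwrite('pics/w2.png',w)
for t in('low_pad_top','middle_pad_top','tall_pad_top'):
  print(t,[(np.round(d['point'],3).tolist(),round(d['confidence'],2)) for d in r.look_for('wrist',t)])
E
```

```text
[ 0.54994801 -0.3488248   0.19582585] [-1.18440529 -0.1927618  -0.54916457]
low_pad_top [([0.495, -0.47, 0.058], 0.96)]
middle_pad_top [([0.556, -0.352, 0.079], 0.95)]
tall_pad_top [([0.449, -0.218, 0.098], 0.89), ([0.532, -0.226, 0.103], 0.82)]
```

View pics/w2.png

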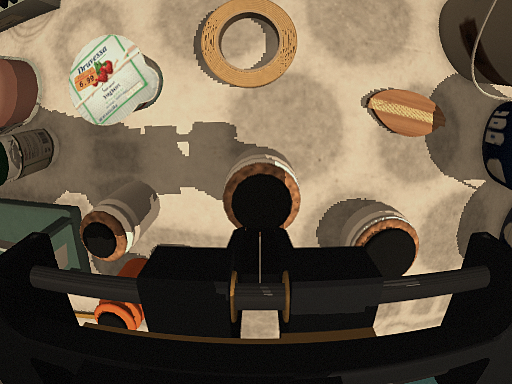

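The middle pad is at (260,200), in line with the tips. The low jar is still standing at (388,248).

play_rows --translation '[[0.003, 0.001, 0.03], [0, 0, 0.015], [0, 0, 0.002], [0, 0, 0.002], [0, 0, 0.002], [0, 0, 0.002], [0, 0, 0.002], [0, 0, 0.002], [0, 0, 0.001], [0, 0, 0.001], [0, 0, 0.001], [0, 0, 0], [0, 0, 0]]' --delta_rot '[[0, 0, 0], [0, 0, 0], [0, 0, 0], [0, 0, 0], [0, 0, 0], [0, 0, 0], [0, 0, 0], [0, 0, 0], [0, 0, 0], [0, 0, 0], [0, 0, 0], [0, 0, 0], [0, 0, 0]]' --grip '[-1, -1, -1, -1, -1, -1, -1, -1, -1, -1, -1, -1, -1]'

```text
clock: 8.0
tool_pos: [0.5544, -0.3495, 0.1364]
eef_rot: [1.0, 0.0, 0.0, 0.0]
contact_force: [0.3, -1.1, 4.3]
opening: 0.011
finger_force: 1.8
```

play_rows --translation '[[0, 0, 0.001], [0, 0, 0.001], [0, 0, 0], [0, 0, 0]]' --delta_rot '[[0, 0, 0], [0, 0, 0], [0, 0, 0], [0, 0, 0]]' --grip '[-1, -1, -1, -1]'

```text
clock: 8.5
tool_pos: [0.5544, -0.3495, 0.1351]
eef_rot: [1.0, 0.0, 0.0, 0.0]
contact_force: [-0.9, 0.1, 8.2]
opening: 0.008
finger_force: 4.1
```

The middle stopper is home. On to the white tall jar.

play_rows --translation '[[0, 0, -0.01], [0, 0, -0.03], [0, 0, -0.04], [-0.008, -0.042, 0], [-0.009, -0.042, 0], [-0.009, -0.042, 0], [0, 0, 0], [0, 0, 0]]' --delta_rot '[[0, 0, 0], [0, 0, 0], [0, 0, 0], [0, 0, 0], [0, 0, 0], [0, 0, 0], [0, 0, 0], [0, 0, 0]]' --grip '[-1, -1, -1, -1, -1, -1, -1, -1]'

```text
clock: 9.5
tool_pos: [0.5278, -0.224, 0.2141]
eef_rot: [1.0, -0.0, -0.0, 0.0]
contact_force: [-0.1, 0.6, 0.1]
opening: 0.008
finger_force: 0.0
```

```bash
python3 - <<'E'
from h import *
s=r.get_state();print(s['tool_pos'],s['contact_force'])
w=r.snapshot('wrist');cv2.imwrite('pics/w3.png',w)
for t in('middle_pad_top','tall_pad_top'):
  print(t,[(np.round(d['point'],3).tolist(),round(d['confidence'],2)) for d in r.look_for('wrist',t)])
E
```

```text
[ 0.52778133 -0.2239575   0.214148  ] [-0.11480195  0.59853351  0.0984459 ]
middle_pad_top [([0.552, -0.347, 0.074], 0.58)]
tall_pad_top [([0.532, -0.228, 0.101], 0.96), ([0.553, -0.346, 0.074], 0.69), ([0.433, -0.215, 0.098], 0.51)]
```

View pics/w3.png

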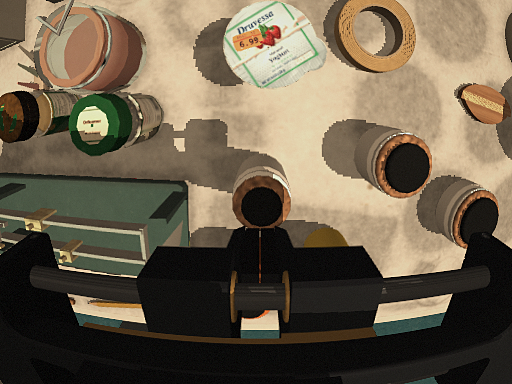

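The white tall jar's pad is at (264,206), just right of the tip line (260), so I'll shift 1.5 mm and descend.

play_rows --translation '[[0.002, 0.0015, 0.03], [0, 0, 0.014], [0, 0, 0.002], [0, 0, 0.002], [0, 0, 0.002], [0, 0, 0.002], [0, 0, 0.002], [0, 0, 0.002], [0, 0, 0.001], [0, 0, 0.001], [0, 0, 0.001], [0, 0, 0], [0, 0, 0]]' --delta_rot '[[0, 0, 0], [0, 0, 0], [0, 0, 0], [0, 0, 0], [0, 0, 0], [0, 0, 0], [0, 0, 0], [0, 0, 0], [0, 0, 0], [0, 0, 0], [0, 0, 0], [0, 0, 0], [0, 0, 0]]' --grip '[-1, -1, -1, -1, -1, -1, -1, -1, -1, -1, -1, -1, -1]'

```text
clock: 11.28
tool_pos: [0.5302, -0.2249, 0.1553]
eef_rot: [1.0, 0.0, 0.0, 0.0]
contact_force: [1.0, -1.0, 2.1]
opening: 0.003
finger_force: 1.1
```

play_rows --translation '[[0, 0, 0.001], [0, 0, 0.001], [0, 0, 0.001], [0, 0, 0], [0, 0, 0]]' --delta_rot '[[0, 0, 0], [0, 0, 0], [0, 0, 0], [0, 0, 0], [0, 0, 0]]' --grip '[-1, -1, -1, -1, -1]'

```text
clock: 11.9
tool_pos: [0.5303, -0.225, 0.153]
eef_rot: [1.0, 0.0, 0.0, 0.0]
contact_force: [-0.7, 0.3, 8.8]
opening: 0.003
finger_force: 4.3
```

The tall stopper is home. I'll lift clear, back off and check.

play_rows --translation '[[0, 0, -0.01], [0, 0, -0.03], [0, 0, -0.04], [-0.04, 0, -0.04], [-0.05, 0, -0.03], [-0.04, 0, 0], [0, 0, 0], [0, 0, 0]]' --delta_rot '[[0, 0, 0], [0, 0, 0], [0, 0, 0], [0, 0, 0], [0, 0, 0], [0, 0, 0], [0, 0, 0], [0, 0, 0]]' --grip '[-1, -1, -1, -1, -1, -1, -1, -1]'

```text
clock: 12.9
tool_pos: [0.4007, -0.2248, 0.3022]
eef_rot: [1.0, 0.0, 0.0, -0.0]
contact_force: [-0.4, -0.4, -1.4]
opening: 0.008
finger_force: 0.0
```

```bash
python3 - <<'E'
from h import *
s=r.get_state();print(s['clock'],s['tool_pos'],s['contact_force'])
w=r.snapshot('wrist');cv2.imwrite('pics/w4.png',cv2.resize(w[0:240],None,fx=1.5,fy=1.5,interpolation=2))
E
```

```text
12.9 [ 0.40068818 -0.22481096  0.30224727] [-0.44811045 -0.39364719 -1.41795892]
```

View pics/w4.png

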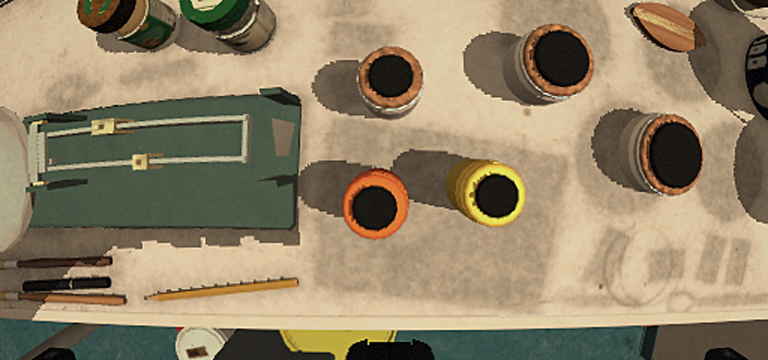

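The three white jars stand upright in place at (390,80), (555,62) and (668,152), and the orange and yellow ones are untouched. I'm handing in.

```bash
python3 -c "
from plant import r
print(r.finish_job())"
```

```text
the job is handed in; nothing more can be done
None
```

I tapped the low, middle and tall white jars' stoppers home in that order, pressing each with less than about 9 N, then handed the job in at about 13 s with the jars still standing and nothing else touched. I took "home" from the fingertip height and the force rise at the end of each push; the hand-in returned no verdict.

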